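# Walk a die block round to the router fence

## Robot

A 6-joint arm with a two-finger parallel gripper is mounted at the origin on the work surface. World frame = base frame: x ahead of the robot, y to its left, z up, the work surface at z = 0. Lengths are in mm, angles in degrees, forces in N, time in s.
With the tool pointing down it reaches from about 350 to 875 mm from the base axis. Payload 4.2 kg.
Tool frame: the origin (TCP) lies between the finger pads; the fingertips stand 8 mm ahead of it and the grasp point (between the pads) lies 11 mm behind it; z points along the fingers, y is the direction in which the jaws open and shut (so a half turn about z gives the same grasp; the last joint's range is limited). The gripper opens to 87 mm and grips with 3 to 60 N. Pads are 19 mm wide; open, the fingers measure 117 mm over their backs; the gripper's body (75 mm by 190 mm) begins 51 mm behind the grasp point.
Start: joints at [80.936, 22.042, 0.453, 0, -68.411, -14.817], TCP at [252.989, 571.485, 230.55] pointing down, gripper open.
Joint ranges: [-179.83, 179.83], [-69.29, 118.12], [-61.27, 80.66], [-181.25, 117.63], [-171.15, -9.14], [-177.46, 177.46]. Speed limits (degrees/s): [159.86, 159.86, 180, 180, 180, 180].

## Interface

Orientations are given as a 3x3 rotation matrix whose columns are the frame's x, y, z axes.
In Python, from cell import sensors, get_image, calibration, ticket gives the robot as it stands.
- The arm moves only by the tool arm_command, never from a script. Its argument "motion" is a list of rows, each an object of numbers: "dx", "dy", "dz": the shift along the tool's x, y, z in units of 30 mm (1.0 is 30 mm); "rx", "ry", "rz": the turn, a rotation vector about the tool's x, y, z in rad; "hand": the gripper's target within -1 to 1 (shut at 1, half-way at 0, fully open at -1). A call has 1 to 5 rows; each row is the pose to reach, as a shift and turn from the pose measured when the call began, along the tool's axes at that moment; what a row does not reach only later rows make up. A row lasts 1/10 s, in which the tool goes at most 50 mm and 8.59 degrees, less where a joint would pass 70% of its speed; a pose out of reach is approached as far as the arm can. A call with a gripper value outside its range is refused whole. The fingers move at their own pace and stop on an object; "newtons" is the grip in N (left out, the last holds). Time passes only in rows, so rows that repeat a pose let the fingers close. It gives the time, the measured TCP pose, the force and the opening at its end, in the units of the state.
- sensors.state(): the state, without advancing time (a new reading comes with each control period).
- get_image(name): name is "scene" or "top"; returns the picture (480x640x3 uint8, red, green, blue); there is no depth.
- calibration(name): a dict with "mtx" (3x3 intrinsics, pixels), "distortion" ([k1, k2, p1, p2, k3] as OpenCV has them; the pictures are not rectified), "eye" and "rotation" of the camera in the world. Camera axes: x right, y up, looking along -z (the intrinsics and any distortion apply to the point x, -y, -z); pixel columns grow to the right and rows downward; lengths in mm; the calibration is good to about 2 mm. A picture is of the moment at which its call begins. calibration takes no time and is no camera call.
- ticket.sign_off(): hands the job in, once; it reports no verdict.
The state is a dict: "t": time; "joints": joint angles; "qd": joint speeds; "joint_efforts": joint torques, N m; "eef_pos": TCP position; "ee_rot": TCP orientation; "contact_force": force on the tool from outside, world axes, zero at the start; "wrist_torque": the same for the moment, N m; "width": finger opening in mm.
Only numpy, scipy, OpenCV 4.12 (cv2) and the standard library are available. Lean on these libraries where they do the work, as an engineer would, in place of code of your own. Each camera call takes 0.05 s, during which the arm holds its last target.

## Task

With the fingertips, walk the heavy aluminium die block round where it stands, pushing opposite corners in turn a little at a time so that its middle stays within about 4 cm of where it began, until one of its long sides is square to the wooden fence. Only then push it up to the fence, so that the long side lies flat against it with no gap and no overhang past either end, and leave it there. Do not lift or tip the block, never drive a corner into the fence, and leave the clamps, spanner and brush alone.

Things in the scene. Friction and masses are not known exactly. Their poses are not given: they have to be found in the camera images.
- block: cast aluminium die block, a rectangular slab with a milled pocket in its top: 95 mm (its x) by 140 mm (its y) by 25 mm high, about 0.8 kg, loose on the plywood bed, friction about 0.6. Origin at the centre of its underside, z up. Its long sides (at x = +47.5 and -47.5 mm) are alike: either may go to the fence. It starts 50 to 90 degrees, either way, from lying along the fence
- block_centre (a point): the middle of the die block, half-way up (12.5 mm above its underside); same axes as the block. Pushed square-on near one end of a long side, the block turns about a point some 100 mm beyond its middle towards the other end: turning it 0.3 rad shifts its middle about 30 mm the way it is pushed
- fence: wooden batten bolted to the bed, 40 mm (its x) by 280 mm (its y) by 25 mm high; two wing nuts on top, 110 mm either side of its middle, stand 18 mm higher. Origin at the centre of its underside, z up. The block goes against its face at x = -20 mm, which looks roughly towards the robot. The bed it stands on is a board whose top is 18 mm above the bench (z = 0.018)
- fence_face (a point): middle of the fence's face towards the block (20 mm from the fence's middle along its -x, 12.5 mm above the bed); same axes as the fence. At the start the block's nearest corner is at least 30 mm from this face
- clamp_left: bystander: loose L-shaped wooden clamp bar lying on its side, 150 mm (its x) by 20 mm, 32 mm high, with a 28 by 24 mm foot towards +y at its +x end; left of the block. Origin at the underside of the bar's middle
- clamp_right: bystander: a second such clamp bar, right of the block; origin as the first
- spanner: bystander: steel spanner, 150 mm, lying flat behind the fence (beyond it from the robot); origin near its middle, long way along its x
- brush: bystander: chip brush, 160 mm, lying behind the fence; origin near its middle, long way along its x
There are look-alikes about, which are no part of the job. There is more than one size of the block; the one meant has the size given above.

How it is judged:
By the outcome, as a careful person would: the job done as asked, in the order asked, and still so for the second after the job is handed in, with the robot touching nothing.
It also fails if it takes over 64 s, if anything falls off the work surface, if the arm or the gripper's body presses on something with over 40 N, if the wrist force passes 120 N, or if a joint passes its speed limit or range.

## Working session

There is one attempt and no reset: what is moved stays moved. The work goes in short steps, Python scripts to look and compute and a tool call to move; the robot and the scene stay as the last step left them, time stands still between calls to the robot, and variables do not carry over. Pictures are saved under pics/ and viewed, and the job is handed in when it is done.

Besides the shell and the picture viewer there is one more tool, called after "Call:" as name([rows], argument=value, ...), one row to a line, values as JSON. arm_command: Moves the arm, as the interface text tells. Its arguments: {"type":"object","properties":{"motion":{"type":"array","items":{"type":"object","properties":{"dx":{"type":"number"},"dy":{"type":"number"},"dz":{"type":"number"},"rx":{"type":"number"},"ry":{"type":"number"},"rz":{"type":"number"},"hand":{"type":"number"}}}},"newtons":{"type":"number"}},"required":["motion"]}

```bash
ls; mkdir -p pics
python3 - <<'E'
from cell import sensors, get_image, calibration, ticket
import cv2,numpy as np
for n in("scene","top"):
    im=get_image(n); cv2.imwrite(f"pics/{n}0.png",im[:,:,::-1])
    c=calibration(n); print(n,{k:np.round(v,4).tolist() for k,v in c.items()})
s=sensors.state()
print({k:np.round(v,3).tolist() for k,v in s.items()})
E
```

```text
pics
scene {'mtx': [[469.1763, 0.0, 316.2997], [0.0, 469.1763, 240.2169], [0.0, 0.0, 1.0]], 'distortion': [0.0178, 0.0, 0.0, 0.0, 0.0], 'eye': [1308.7405, 84.3955, 1004.2939], 'rotation': [[-0.0747, -0.7589, 0.6469], [0.9972, -0.0627, 0.0415], [0.0091, 0.6482, 0.7614]]}
top {'mtx': [[609.3581, 0.0, 316.0864], [0.0, 609.3581, 242.2197], [0.0, 0.0, 1.0]], 'distortion': [-0.1997, 0.0, 0.0, 0.0, 0.0], 'eye': [369.0649, 10.932, 1410.9535], 'rotation': [[-0.0238, 0.9947, -0.1], [-0.9997, -0.0231, 0.0091], [0.0067, 0.1002, 0.9949]]}
{'t': 0.1, 'joints': [80.935, 22.089, 0.389, -0.024, -68.413, -14.817], 'qd': [-0.09, -0.108, 0.234, 0.078, -0.092, 0.004], 'joint_efforts': [0.001, -39.169, 18.794, 4.232, 0.013, -0.0], 'eef_pos': [252.805, 571.024, 229.553], 'ee_rot': [[0.914, -0.405, -0.001], [-0.405, -0.914, -0.002], [0.0, 0.002, -1.0]], 'contact_force': [-0.34, -0.478, -0.384], 'wrist_torque': [0.0, -0.013, -0.018], 'width': 86.625}
```

View pics/top0.png

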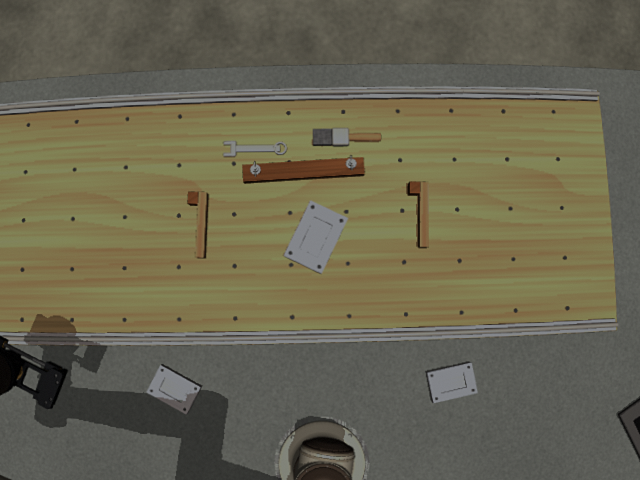

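View pics/scene0.png

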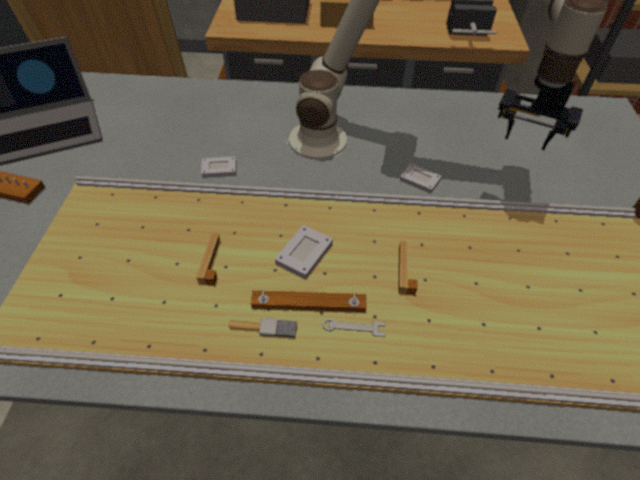

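```bash
cat > h.py <<'E'
from cell import sensors, get_image, calibration, ticket
import cv2,numpy as np
def rays(n,px):
    c=calibration(n); K=np.array(c['mtx']);D=np.array(c['distortion']);R=np.array(c['rotation']);e=np.array(c['eye'])
    u=cv2.undistortPoints(np.array(px,float).reshape(-1,1,2),K,D).reshape(-1,2)
    d=np.c_[u[:,0],-u[:,1],-np.ones(len(u))]@R.T
    return e,d
def plane(n,px,z):
    e,d=rays(n,px); t=(z-e[2])/d[:,2]; return (e+d*t[:,None])[:,:2]
def proj(n,P):
    c=calibration(n); K=np.array(c['mtx']);D=np.array(c['distortion']);R=np.array(c['rotation']);e=np.array(c['eye'])
    q=(np.array(P,float).reshape(-1,3)-e)@R; q=q*[1,-1,-1]
    return cv2.projectPoints(q,np.zeros(3),np.zeros(3),K,D)[0].reshape(-1,2)
def rect(n,mask,z,roi):
    x0,y0,x1,y1=roi; m=np.zeros_like(mask); m[y0:y1,x0:x1]=mask[y0:y1,x0:x1]
    cs,_=cv2.findContours(m,cv2.RETR_EXTERNAL,cv2.CHAIN_APPROX_NONE)
    k=max(cs,key=cv2.contourArea)
    p=plane(n,k.reshape(-1,2),z).astype(np.float32)
    return k,p,cv2.minAreaRect(p)
def look(tag,crop=None):
    s=sensors.state(); im=get_image("top"); cv2.imwrite(f"pics/{tag}.png",im[:,:,::-1]); return s,im
E
python3 - <<'E'
from h import *
im=cv2.imread('pics/top0.png'); hsv=cv2.cvtColor(im,cv2.COLOR_BGR2HSV)
for p in [(300,245),(330,215),(315,235),(303,172),(260,178),(200,230),(250,220)]: print(p,hsv[p[1],p[0]])
b=((hsv[:,:,1]<60)&(hsv[:,:,2]>110)).astype(np.uint8)*255
f=((hsv[:,:,0]<14)&(hsv[:,:,1]>110)).astype(np.uint8)*255
cv2.imwrite('pics/m0.png',cv2.resize(np.hstack([b[120:280,180:440],f[120:280,180:440]]),None,fx=1.5,fy=1.5))
cv2.imwrite('pics/c0.png',cv2.resize(im[130:290,220:400],None,fx=4.4,fy=3.7,interpolation=cv2.INTER_CUBIC)[:600])
k,p,r=rect('top',b,43,(270,195,360,280)); print('block',r,cv2.boxPoints(r))
k,p,r=rect('top',f,43,(230,140,380,200)); print('fence',r,cv2.boxPoints(r))
E
```

```text
(300, 245) [110  12 124]
(330, 215) [107  13 137]
(315, 235) [111  13 138]
(303, 172) [ 11 171  97]
(260, 178) [ 11 169  92]
(200, 230) [ 14 135 125]
(250, 220) [ 22 107 129]
block ((520.4652709960938, -0.9681015014648438), (97.0119400024414, 140.1959991455078), 63.07352066040039) [[436.00095  -12.471804]
 [560.99805  -75.95911 ]
 [604.92957   10.535601]
 [479.9325    74.0229  ]]
fence ((674.7117919921875, 24.508682250976562), (41.67241668701172, 277.2127685546875), 2.484126091003418) [[ 647.8876   162.08173]
 [ 659.9027  -114.87055]
 [ 701.536   -113.06436]
 [ 689.5209   163.88791]]
```

View pics/m0.png

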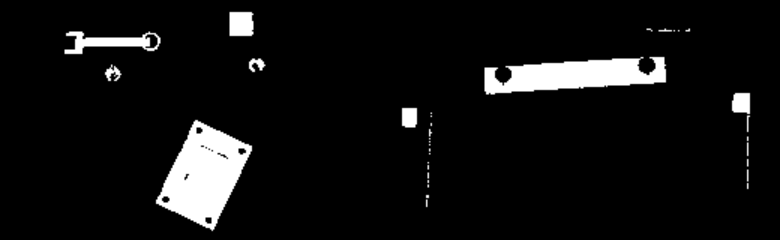

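View pics/c0.png

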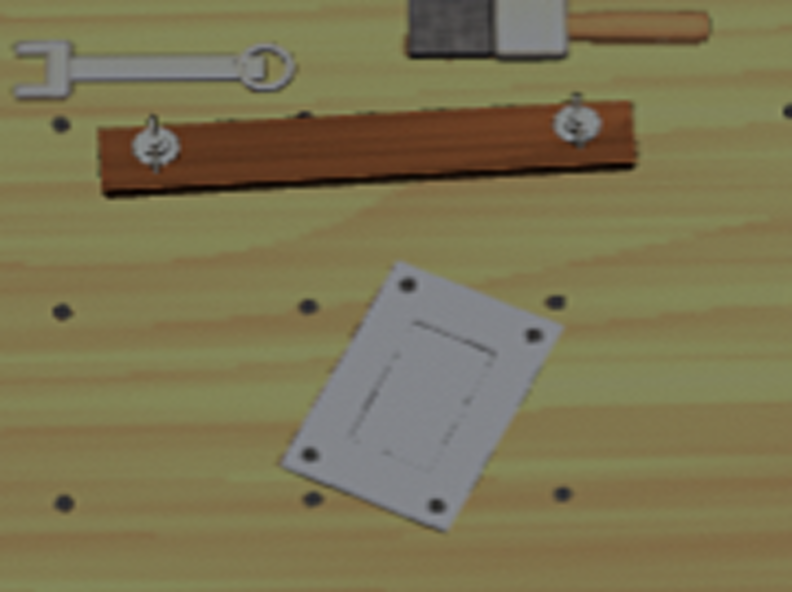

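```bash
cat >> h.py <<'E'
FY=np.deg2rad(2.48)
FF=np.array([654.7,23.6])
def blockpose(im):
    bgr=im[:,:,::-1].copy(); hsv=cv2.cvtColor(bgr,cv2.COLOR_BGR2HSV)
    b=((hsv[:,:,1]<60)&(hsv[:,:,2]>100)).astype(np.uint8)*255
    b=cv2.morphologyEx(b,cv2.MORPH_OPEN,np.ones((3,3),np.uint8))
    k,p,r=rect('top',b,43,(250,180,390,290))
    bx=cv2.boxPoints(r); e=[bx[1]-bx[0],bx[2]-bx[1]]; l=max(e,key=np.linalg.norm)
    a=np.arctan2(l[1],l[0])
    # long axis angle measured of far/right end, in (-110..70)
    a=(a+np.deg2rad(110))%np.pi-np.deg2rad(110)
    c=np.array(r[0])
    print('block c',np.round(c,1),'size',np.round(r[1],1),'long axis deg',round(np.rad2deg(a),2),'left to turn cw deg',round(np.rad2deg(a)-(-90+2.48),2), 'maxx',bx[:,0].max().round(1))
    return c,a
def tgt(x,y,z,yaw):
    s=sensors.state(); R=np.array(s['ee_rot']); p=np.array(s['eef_pos'])
    d=R.T@(np.array([x,y,z])-p)/30
    c,sn=np.cos(yaw),np.sin(yaw)
    Rt=np.array([[c,sn,0],[sn,-c,0],[0,0,-1]])
    rv=cv2.Rodrigues(R.T@Rt)[0].ravel()
    print('to',np.round([x,y,z,np.rad2deg(yaw)],1),'d',np.round(d,3),'r',np.round(rv,3))
def contact(c,a,which,off,side):
    # which A: far end, +n side ; B: near end, other side. side= clearance from finger face to block
    v=np.array([np.cos(a),np.sin(a)]); n=np.array([np.sin(a),-np.cos(a)]) # push dir of A
    g=1 if which=='A' else -1
    return c+g*(v*off-n*(47.5+9.5+side)), np.arctan2(n[1],n[0])
E
python3 - <<'E'
from h import *
s,im=look('t1'); c,a=blockpose(im)
q,y=contact(c,a,'A',55,15); tgt(q[0],q[1],120,y); print(s['t'])
E
```

```text
block c [519.8  -0.6] size [ 97.  141.7] long axis deg -26.93 left to turn cw deg 60.59 maxx 604.9
to [ 601.4   38.7  120.  -116.9] d [17.812 11.516  3.678] r [ 1.000e-03 -1.000e-03  1.624e+00]
0.1
```

Call:
arm_command([
  {"dx": 17.8, "dy": 11.5, "dz": 3.7, "rz": 1.62, "hand": 1},
  {"dx": 17.8, "dy": 11.5, "dz": 3.7, "rz": 1.62, "hand": 1},
  {"dx": 17.8, "dy": 11.5, "dz": 3.7, "rz": 1.62, "hand": 1},
  {"dx": 17.8, "dy": 11.5, "dz": 3.7, "rz": 1.62, "hand": 1},
  {"dx": 17.8, "dy": 11.5, "dz": 3.7, "rz": 1.62, "hand": 1},
], newtons=20)

```text
invalid input
```

Run:
```python
from h import *
tgt(601.4,38.7,120,np.deg2rad(-116.9))
```

```text
to [ 601.4   38.7  120.  -116.9] d [17.81  11.515  3.678] r [ 1.000e-03 -1.000e-03  1.623e+00]
```

Call:
arm_command([
  {"dx": 1.4, "dy": 0.9, "dz": 0.3, "rz": 0.13, "hand": 1},
  {"dx": 2.8, "dy": 1.8, "dz": 0.6, "rz": 0.26, "hand": 1},
  {"dx": 4.2, "dy": 2.7, "dz": 0.9, "rz": 0.39, "hand": 1},
  {"dx": 5.6, "dy": 3.6, "dz": 1.2, "rz": 0.52, "hand": 1},
  {"dx": 7.0, "dy": 4.5, "dz": 1.5, "rz": 0.65, "hand": 1},
], newtons=20)

```text
invalid input
```

Run:
```python
from h import *
tgt(601.4,38.7,120,np.deg2rad(-116.9))
```

```text
to [ 601.4   38.7  120.  -116.9] d [17.81  11.515  3.678] r [ 1.000e-03 -1.000e-03  1.623e+00]
```

Call:
arm_command([
  {"dx": 1.4, "dy": 0.9, "dz": 0.3, "rx": 0, "ry": 0, "rz": 0.13, "hand": 1},
  {"dx": 2.8, "dy": 1.8, "dz": 0.6, "rx": 0, "ry": 0, "rz": 0.26, "hand": 1},
  {"dx": 4.2, "dy": 2.7, "dz": 0.9, "rx": 0, "ry": 0, "rz": 0.39, "hand": 1},
  {"dx": 5.6, "dy": 3.6, "dz": 1.2, "rx": 0, "ry": 0, "rz": 0.52, "hand": 1},
  {"dx": 7.0, "dy": 4.5, "dz": 1.5, "rx": 0, "ry": 0, "rz": 0.65, "hand": 1},
], newtons=20)

```text
t: 0.65
eef_pos: [388.5, 364.1, 185.3]
ee_rot: [[0.479, -0.878, -0.001], [-0.878, -0.479, -0.002], [0.001, 0.001, -1.0]]
contact_force: [0.7, 0.1, -0.5]
width: 55.2
```

Run:
```python
from h import *
tgt(601.4,38.7,120,np.deg2rad(-116.9))
```

```text
to [ 601.4   38.7  120.  -116.9] d [12.917 -1.042  2.189] r [ 0.001 -0.002  0.969]
```

Call:
arm_command([
  {"dx": 12.9, "dy": -1.0, "dz": 2.2, "rx": 0, "ry": 0, "rz": 0.97, "hand": 1},
  {"dx": 12.9, "dy": -1.0, "dz": 2.2, "rx": 0, "ry": 0, "rz": 0.97, "hand": 1},
  {"dx": 12.9, "dy": -1.0, "dz": 2.2, "rx": 0, "ry": 0, "rz": 0.97, "hand": 1},
  {"dx": 12.9, "dy": -1.0, "dz": 2.2, "rx": 0, "ry": 0, "rz": 0.97, "hand": 1},
  {"dx": 12.9, "dy": -1.0, "dz": 2.2, "rx": 0, "ry": 0, "rz": 0.97, "hand": 1},
])

```text
t: 1.15
eef_pos: [522.7, 157.2, 143.6]
ee_rot: [[-0.249, -0.968, -0.001], [-0.968, 0.249, -0.002], [0.002, 0.0, -1.0]]
contact_force: [0.7, 1.3, 1.1]
width: 14.9
```

Run:
```python
from h import *
tgt(601.4,38.7,120,np.deg2rad(-116.9))
```

```text
to [ 601.4   38.7  120.  -116.9] d [ 3.169 -3.527  0.793] r [ 0.    -0.002  0.217]
```

Call:
arm_command([
  {"dx": 3.17, "dy": -3.53, "dz": 0.8, "rx": 0, "ry": 0, "rz": 0.22, "hand": 1},
  {"dx": 3.17, "dy": -3.53, "dz": 0.8, "rx": 0, "ry": 0, "rz": 0.22, "hand": 1},
  {"dx": 3.17, "dy": -3.53, "dz": 0.8, "rx": 0, "ry": 0, "rz": 0.22, "hand": 1},
  {"dx": 3.17, "dy": -3.53, "dz": 0.8, "rx": 0, "ry": 0, "rz": 0.22, "hand": 1},
  {"dx": 3.17, "dy": -3.53, "dz": 0.8, "rx": 0, "ry": 0, "rz": 0.22, "hand": 1},
])

```text
t: 1.65
eef_pos: [601.3, 37.4, 118.8]
ee_rot: [[-0.457, -0.889, -0.002], [-0.889, 0.457, -0.002], [0.003, 0.001, -1.0]]
contact_force: [0.2, 0.1, -0.8]
width: 0.8
```

Run:
```python
from h import *
tgt(601.4,38.7,33,np.deg2rad(-116.9))
```

```text
to [ 601.4   38.7   33.  -116.9] d [-0.048  0.014  2.859] r [ 0.001 -0.003 -0.005]
```

Call:
arm_command([
  {"dx": -0.05, "dy": 0, "dz": 1.4, "rx": 0, "ry": 0, "rz": 0, "hand": 1},
  {"dx": -0.05, "dy": 0, "dz": 2.3, "rx": 0, "ry": 0, "rz": 0, "hand": 1},
  {"dx": -0.05, "dy": 0, "dz": 2.8, "rx": 0, "ry": 0, "rz": 0, "hand": 1},
  {"dx": -0.05, "dy": 0, "dz": 2.8, "rx": 0, "ry": 0, "rz": 0, "hand": 1},
  {"dx": -0.05, "dy": 0, "dz": 2.8, "rx": 0, "ry": 0, "rz": 0, "hand": 1},
])

```text
t: 2.15
eef_pos: [601.9, 39.7, 35.5]
ee_rot: [[-0.455, -0.89, -0.002], [-0.89, 0.455, -0.002], [0.003, 0.001, -1.0]]
contact_force: [0.8, 0.3, 0.3]
width: 0.1
```

Run:
```python
from h import *
s,im=look('t2'); cv2.imwrite('pics/t2c.png',cv2.resize(im[130:290,220:400,::-1],None,fx=3.6,fy=3.6))
cv2.imwrite('pics/s2c.png',cv2.resize(get_image('scene')[190:350,200:440,::-1],None,fx=3.2,fy=3.2))
tgt(601.4,38.7,33,np.deg2rad(-116.9))
```

```text
to [ 601.4   38.7   33.  -116.9] d [0.045 0.024 0.113] r [-0.001 -0.001 -0.004]
```

View pics/t2c.png

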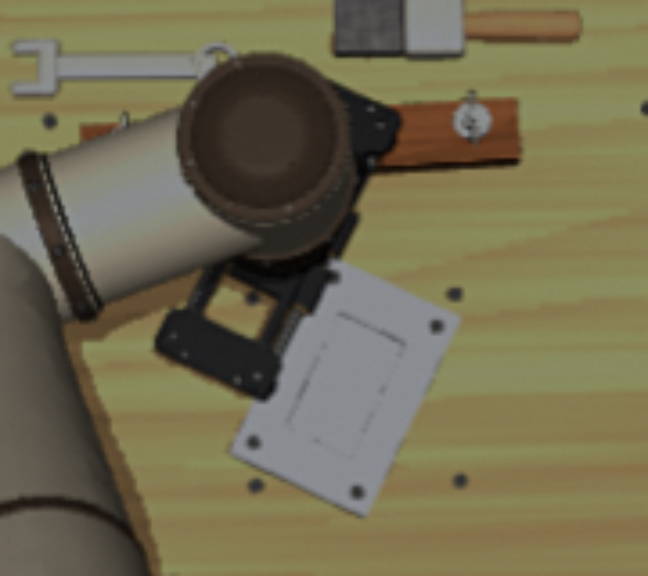

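View pics/s2c.png

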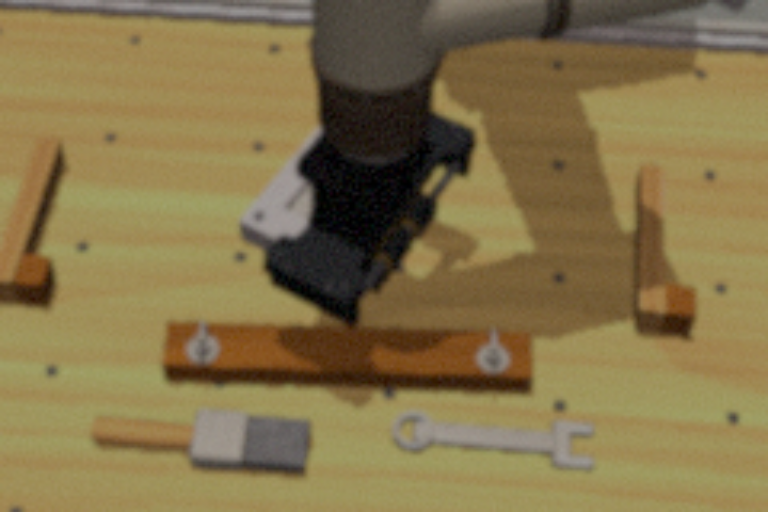

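Call:
arm_command([
  {"dx": 0.2, "dy": 0, "dz": 0.1, "rx": 0, "ry": 0, "rz": 0, "hand": 1},
  {"dx": 0.4, "dy": 0, "dz": 0.1, "rx": 0, "ry": 0, "rz": 0, "hand": 1},
  {"dx": 0.6, "dy": 0, "dz": 0.1, "rx": 0, "ry": 0, "rz": 0.03, "hand": 1},
  {"dx": 0.8, "dy": 0, "dz": 0.1, "rx": 0, "ry": 0, "rz": 0.06, "hand": 1},
  {"dx": 1.0, "dy": 0, "dz": 0.1, "rx": 0, "ry": 0, "rz": 0.09, "hand": 1},
])

```text
t: 2.75
eef_pos: [590.4, 12.8, 34.2]
ee_rot: [[-0.536, -0.844, 0.004], [-0.844, 0.536, -0.0], [-0.002, -0.004, -1.0]]
contact_force: [3.8, 2.3, 0.7]
width: 0.9
```

Run:
```python
from h import *
s,im=look('t3'); cv2.imwrite('pics/t3c.png',cv2.resize(im[130:290,220:400,::-1],None,fx=3.6,fy=3.6))
print(np.round(s['eef_pos'],1),s['contact_force'])
```

```text
[590.4  12.8  34.2] [3.84157838 2.34909599 0.70756343]
```

View pics/t3c.png

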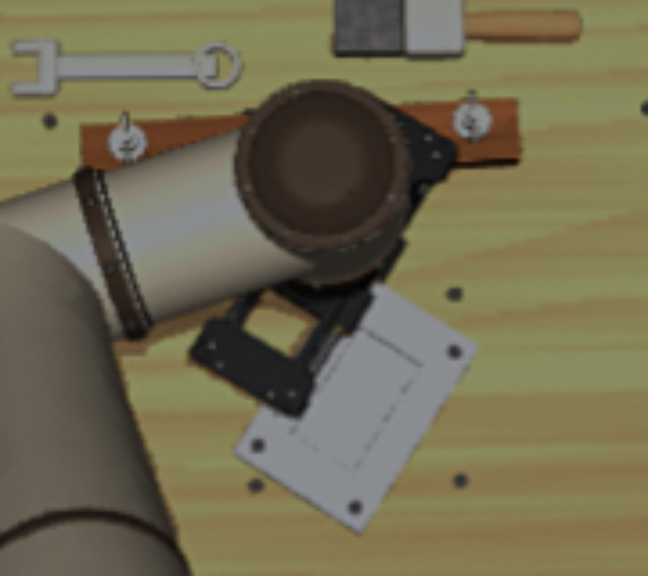

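Call:
arm_command([
  {"dx": 0.15, "dy": 0, "dz": 0.03, "rx": 0, "ry": 0, "rz": 0.03, "hand": 1},
  {"dx": 0.3, "dy": 0, "dz": 0.03, "rx": 0, "ry": 0, "rz": 0.06, "hand": 1},
  {"dx": 0.45, "dy": 0, "dz": 0.03, "rx": 0, "ry": 0, "rz": 0.09, "hand": 1},
  {"dx": 0.2, "dy": 0, "dz": 0.03, "rx": 0, "ry": 0, "rz": 0.09, "hand": 1},
  {"dx": -0.1, "dy": 0, "dz": -0.5, "rx": 0, "ry": 0, "rz": 0.09, "hand": 1},
])

```text
t: 3.3
eef_pos: [587.3, 13.5, 46.5]
ee_rot: [[-0.612, -0.791, -0.007], [-0.791, 0.612, -0.003], [0.007, 0.004, -1.0]]
contact_force: [-0.1, 0.0, -0.0]
width: 0.6
```

Call:
arm_command([
  {"dx": -0.2, "dy": 0, "dz": -1.0, "rx": 0, "ry": 0, "rz": 0, "hand": 1},
  {"dx": -0.4, "dy": 0, "dz": -2.5, "rx": 0, "ry": 0, "rz": 0, "hand": 1},
  {"dx": -0.4, "dy": 0, "dz": -2.5, "rx": 0, "ry": 0, "rz": 0, "hand": 1},
])

```text
t: 3.6
eef_pos: [598.1, 24.0, 126.9]
ee_rot: [[-0.611, -0.792, 0.001], [-0.792, 0.611, -0.002], [0.001, -0.002, -1.0]]
contact_force: [1.0, -0.2, 1.2]
width: 0.5
```

Run:
```python
from h import *
s,im=look('t4'); cv2.imwrite('pics/t4c.png',cv2.resize(im[130:290,220:400,::-1],None,fx=3.6,fy=3.6))
print(np.round(s['eef_pos'],1),s['contact_force']); blockpose(im)
```

```text
[598.1  24.  126.9] [ 1.04006318 -0.22226305  1.1580743 ]
block c [502.8 -11.9] size [ 96.6 141.9] long axis deg -39.57 left to turn cw deg 47.95 maxx 588.3
```

View pics/t4c.png

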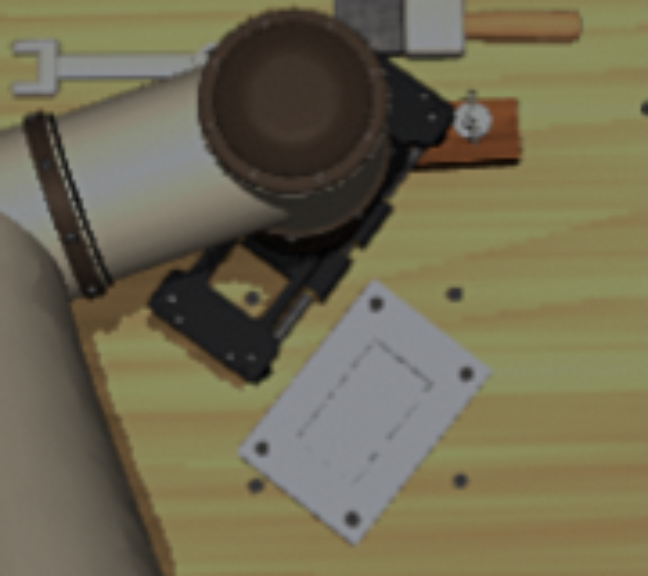

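Run:
```python
from h import *
c=np.array([502.8,-11.9]);a=np.deg2rad(-39.57)
q,y=contact(c,a,'B',55,15); print(q); tgt(q[0],q[1],120,y)
```

```text
[414.53794766 -32.36485075]
to [ 414.5  -32.4  120.  -129.6] d [5.176 3.639 0.16 ] r [ 0.002 -0.005  0.032]
```

Call:
arm_command([
  {"dx": 1.4, "dy": 1.0, "dz": 0, "rx": 0, "ry": 0, "rz": 0.03, "hand": 1},
  {"dx": 2.7, "dy": 1.9, "dz": 0, "rx": 0, "ry": 0, "rz": 0.03, "hand": 1},
  {"dx": 4.0, "dy": 2.8, "dz": 0, "rx": 0, "ry": 0, "rz": 0.03, "hand": 1},
  {"dx": 5.18, "dy": 3.64, "dz": 0.1, "rx": 0, "ry": 0, "rz": 0.03, "hand": 1},
  {"dx": 5.18, "dy": 3.64, "dz": 0.1, "rx": 0, "ry": 0, "rz": 0.03, "hand": 1},
])

```text
t: 4.15
eef_pos: [405.2, -35.0, 119.3]
ee_rot: [[-0.638, -0.77, -0.017], [-0.77, 0.638, -0.004], [0.014, 0.01, -1.0]]
contact_force: [1.2, -0.6, -0.1]
width: 0.1
```

Run:
```python
from h import *
s,im=look('t5'); blockpose(im)
tgt(414.5,-32.4,32,np.deg2rad(-129.6))
```

```text
block c [502.9 -12.1] size [ 96.7 141.8] long axis deg -39.73 left to turn cw deg 47.79 maxx 588.3
to [ 414.5  -32.4   32.  -129.6] d [-0.173 -0.114  2.944] r [ 0.006 -0.01   0.001]
```

Call:
arm_command([
  {"dx": -0.17, "dy": -0.11, "dz": 1.0, "rx": 0.006, "ry": -0.01, "rz": 0, "hand": 1},
  {"dx": -0.17, "dy": -0.11, "dz": 2.0, "rx": 0.006, "ry": -0.01, "rz": 0, "hand": 1},
  {"dx": -0.17, "dy": -0.11, "dz": 2.85, "rx": 0.006, "ry": -0.01, "rz": 0, "hand": 1},
  {"dx": -0.17, "dy": -0.11, "dz": 2.85, "rx": 0.006, "ry": -0.01, "rz": 0, "hand": 1},
  {"dx": -0.17, "dy": -0.11, "dz": 2.85, "rx": 0.006, "ry": -0.01, "rz": 0, "hand": 1},
])

```text
t: 4.7
eef_pos: [414.4, -32.4, 34.4]
ee_rot: [[-0.636, -0.772, -0.003], [-0.772, 0.636, -0.001], [0.002, 0.002, -1.0]]
contact_force: [-0.2, 0.5, 0.8]
width: 0.3
```

Run:
```python
from h import *
s,im=look('t6'); cv2.imwrite('pics/t6c.png',cv2.resize(im[130:310,220:400,::-1],None,fx=3.2,fy=3.2))
tgt(414.5,-32.4,34,np.deg2rad(-129.6))
```

```text
to [ 414.5  -32.4   34.  -129.6] d [0.017 0.012 0.038] r [ 0.    -0.     0.002]
```

View pics/t6c.png

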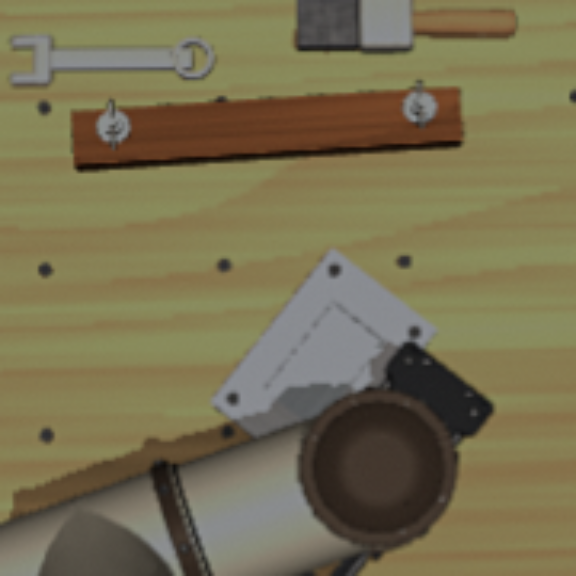

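Call:
arm_command([
  {"dx": -0.25, "dy": 0, "dz": 0.03, "rx": 0, "ry": 0, "rz": 0, "hand": 1},
  {"dx": -0.5, "dy": 0, "dz": 0.03, "rx": 0, "ry": 0, "rz": 0, "hand": 1},
  {"dx": -0.75, "dy": 0, "dz": 0.03, "rx": 0, "ry": 0, "rz": 0.05, "hand": 1},
  {"dx": -1.0, "dy": -0.03, "dz": 0.03, "rx": 0, "ry": 0, "rz": 0.1, "hand": 1},
  {"dx": -1.25, "dy": -0.07, "dz": 0.03, "rx": 0, "ry": 0, "rz": 0.15, "hand": 1},
])

```text
t: 5.25
eef_pos: [438.0, -5.0, 34.2]
ee_rot: [[-0.746, -0.666, -0.006], [-0.666, 0.746, -0.002], [0.006, 0.003, -1.0]]
contact_force: [-3.8, -0.6, 1.7]
width: 0.4
```

Run:
```python
from h import *
s,im=look('t7'); cv2.imwrite('pics/t7c.png',cv2.resize(im[130:310,220:400,::-1],None,fx=3.2,fy=3.2))
tgt(414.5,-32.4,34,np.deg2rad(-129.6))
```

```text
to [ 414.5  -32.4   34.  -129.6] d [ 1.26  -0.138  0.016] r [ 0.002 -0.003 -0.151]
```

View pics/t7c.png

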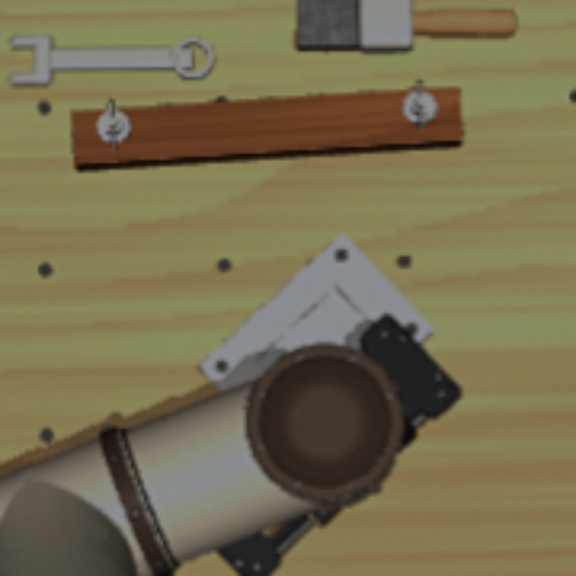

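Call:
arm_command([
  {"dx": -0.25, "dy": -0.01, "dz": 0.02, "rx": 0, "ry": 0, "rz": 0.05, "hand": 1},
  {"dx": -0.5, "dy": -0.03, "dz": 0.02, "rx": 0, "ry": 0, "rz": 0.1, "hand": 1},
  {"dx": -0.72, "dy": -0.06, "dz": 0.02, "rx": 0, "ry": 0, "rz": 0.15, "hand": 1},
  {"dx": -0.9, "dy": -0.09, "dz": 0.02, "rx": 0, "ry": 0, "rz": 0.19, "hand": 1},
  {"dx": -0.9, "dy": -0.09, "dz": 0.02, "rx": 0, "ry": 0, "rz": 0.19, "hand": 1},
])

```text
t: 5.8
eef_pos: [461.6, 12.1, 33.8]
ee_rot: [[-0.858, -0.514, -0.004], [-0.514, 0.858, -0.001], [0.004, 0.001, -1.0]]
contact_force: [-2.0, -0.7, -0.4]
width: 0.4
```

Call:
arm_command([
  {"dx": 0.3, "dy": 0, "dz": 0, "rx": 0, "ry": 0, "rz": 0, "hand": 1},
  {"dx": 0.6, "dy": 0, "dz": -1.3, "rx": 0, "ry": 0, "rz": 0, "hand": 1},
  {"dx": 2.0, "dy": 0, "dz": -2.9, "rx": 0, "ry": 0, "rz": 0, "hand": 1},
  {"dx": 2.5, "dy": 0, "dz": -2.9, "rx": 0, "ry": 0, "rz": 0, "hand": 1},
])

```text
t: 6.2
eef_pos: [399.0, -26.2, 124.6]
ee_rot: [[-0.857, -0.515, 0.005], [-0.515, 0.857, 0.001], [-0.005, -0.001, -1.0]]
contact_force: [-0.1, 0.4, -0.5]
width: 0.5
```

Run:
```python
from h import *
s,im=look('t8'); cv2.imwrite('pics/t8c.png',cv2.resize(im[130:310,220:400,::-1],None,fx=3.2,fy=3.2))
c,a=blockpose(im)
q,y=contact(c,a,'A',55,15); print(q); tgt(q[0],q[1],120,y)
```

```text
block c [536.7  -4.1] size [ 97.3 141.8] long axis deg -59.65 left to turn cw deg 27.87 maxx 614.5
[626.64005035 -15.22247454]
to [ 626.6  -15.2  120.  -149.6] d [-6.84  -3.606  0.155] r [0.    0.002 0.01 ]
```

View pics/t8c.png

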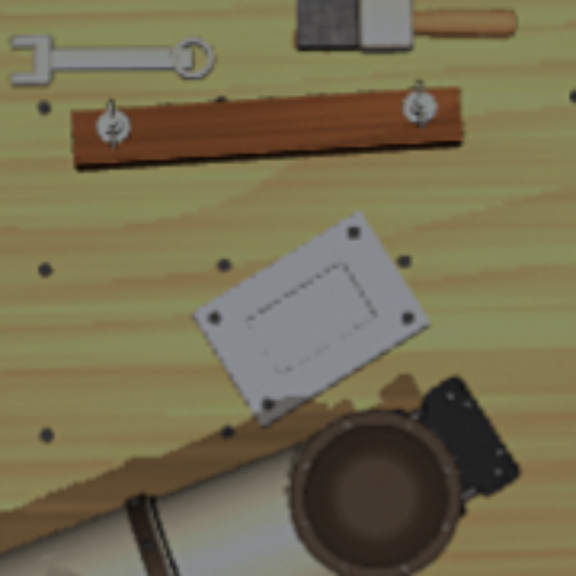

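Call:
arm_command([
  {"dx": -1.4, "dy": -0.74, "dz": 0, "rx": 0, "ry": 0, "rz": 0.01, "hand": 1},
  {"dx": -2.8, "dy": -1.48, "dz": 0, "rx": 0, "ry": 0, "rz": 0.01, "hand": 1},
  {"dx": -4.2, "dy": -2.2, "dz": 0, "rx": 0, "ry": 0, "rz": 0.01, "hand": 1},
  {"dx": -5.6, "dy": -3.0, "dz": 0, "rx": 0, "ry": 0, "rz": 0.01, "hand": 1},
  {"dx": -6.67, "dy": -3.6, "dz": 0.1, "rx": 0, "ry": 0, "rz": 0.01, "hand": 1},
])

```text
t: 6.75
eef_pos: [625.6, -17.7, 122.3]
ee_rot: [[-0.863, -0.506, 0.006], [-0.506, 0.863, 0.002], [-0.006, -0.001, -1.0]]
contact_force: [-0.4, 0.3, 0.6]
width: 0.4
```

Call:
arm_command([
  {"dx": 0, "dy": 0, "dz": 0, "rx": 0, "ry": 0, "rz": 0, "hand": 1},
])

```text
t: 6.85
eef_pos: [629.6, -17.8, 121.2]
ee_rot: [[-0.862, -0.506, 0.009], [-0.506, 0.862, 0.001], [-0.008, -0.003, -1.0]]
contact_force: [-1.3, -0.4, -1.3]
width: 0.5
```

Run:
```python
from h import *
tgt(622.3,-17.7,34,np.deg2rad(-149.6))
```

```text
to [ 622.3  -17.7   34.  -149.6] d [0.234 0.135 2.904] r [-0.003  0.008  0.001]
```

Call:
arm_command([
  {"dx": 0.23, "dy": 0.13, "dz": 0.3, "rx": 0, "ry": 0.008, "rz": 0, "hand": 1},
  {"dx": 0.23, "dy": 0.13, "dz": 1.0, "rx": 0, "ry": 0.008, "rz": 0, "hand": 1},
  {"dx": 0.23, "dy": 0.13, "dz": 1.6, "rx": 0, "ry": 0.008, "rz": 0, "hand": 1},
  {"dx": 0.23, "dy": 0.13, "dz": 1.8, "rx": 0, "ry": 0.008, "rz": 0, "hand": 1},
  {"dx": 0.23, "dy": 0.13, "dz": 1.8, "rx": 0, "ry": 0.008, "rz": 0, "hand": 1},
])

```text
t: 7.35
eef_pos: [620.4, -18.0, 66.4]
ee_rot: [[-0.862, -0.507, -0.001], [-0.507, 0.862, -0.003], [0.002, -0.002, -1.0]]
contact_force: [-0.2, -0.4, -1.1]
width: 0.3
```

Run:
```python
from h import *
tgt(622.3,-17.7,34,np.deg2rad(-149.6))
```

```text
to [ 622.3  -17.7   34.  -149.6] d [-0.061 -0.022  1.08 ] r [-0.002 -0.002  0.001]
```

Call:
arm_command([
  {"dx": -0.06, "dy": 0, "dz": 0.5, "rx": 0, "ry": 0, "rz": 0, "hand": 1},
  {"dx": -0.06, "dy": 0, "dz": 1.05, "rx": 0, "ry": 0, "rz": 0, "hand": 1},
  {"dx": -0.06, "dy": 0, "dz": 1.05, "rx": 0, "ry": 0, "rz": 0, "hand": 1},
  {"dx": -0.06, "dy": 0, "dz": 1.05, "rx": 0, "ry": 0, "rz": 0, "hand": 1},
])

```text
t: 7.75
eef_pos: [622.0, -17.2, 35.0]
ee_rot: [[-0.862, -0.507, -0.001], [-0.507, 0.862, -0.003], [0.002, -0.003, -1.0]]
contact_force: [-0.2, 0.9, -0.3]
width: 0.4
```

Run:
```python
from h import *
s,im=look('t9'); cv2.imwrite('pics/t9c.png',cv2.resize(im[130:310,220:400,::-1],None,fx=3.2,fy=3.2))
tgt(622.3,-17.7,34,np.deg2rad(-149.6)); print(s['contact_force'])
```

```text
to [ 622.3  -17.7   34.  -149.6] d [ 0.015 -0.014  0.05 ] r [-0.003 -0.001  0.001]
[-0.15758383  0.88380771 -0.27788608]
```

View pics/t9c.png

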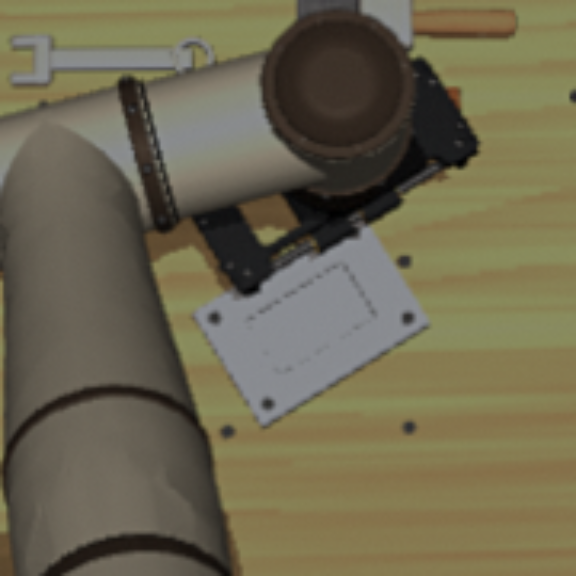

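Call:
arm_command([
  {"dx": 0.2, "dy": 0, "dz": 0.03, "rx": 0, "ry": 0, "rz": 0, "hand": 1},
  {"dx": 0.4, "dy": 0, "dz": 0.03, "rx": 0, "ry": 0, "rz": 0.02, "hand": 1},
  {"dx": 0.65, "dy": 0.02, "dz": 0.03, "rx": 0, "ry": 0, "rz": 0.07, "hand": 1},
  {"dx": 0.9, "dy": 0.05, "dz": 0.03, "rx": 0, "ry": 0, "rz": 0.12, "hand": 1},
  {"dx": 1.1, "dy": 0.08, "dz": 0.03, "rx": 0, "ry": 0, "rz": 0.17, "hand": 1},
])

```text
t: 8.3
eef_pos: [594.5, -32.0, 36.0]
ee_rot: [[-0.936, -0.352, 0.006], [-0.352, 0.936, -0.003], [-0.005, -0.005, -1.0]]
contact_force: [3.8, -1.1, 0.0]
width: 0.6
```

Run:
```python
from h import *
s,im=look('t10'); cv2.imwrite('pics/t10c.png',cv2.resize(im[130:310,220:400,::-1],None,fx=3.2,fy=3.2))
tgt(622.0,-17.2,34,np.deg2rad(-149.6)); print(s['contact_force'])
```

```text
to [ 622.   -17.2   34.  -149.6] d [-1.067  0.137  0.069] r [-0.004  0.003 -0.173]
[ 3.84620834e+00 -1.07594512e+00  7.58755111e-04]
```

View pics/t10c.png

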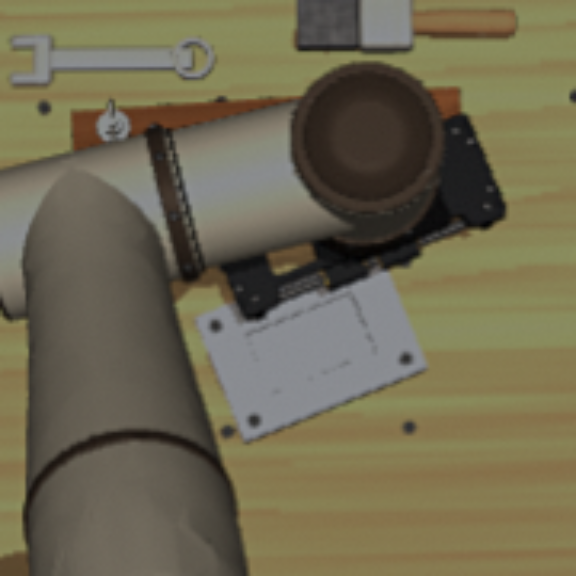

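Call:
arm_command([
  {"dx": 0.2, "dy": 0.01, "dz": 0.07, "rx": 0, "ry": 0, "rz": 0.04, "hand": 1},
  {"dx": 0.4, "dy": 0.03, "dz": 0.07, "rx": 0, "ry": 0, "rz": 0.08, "hand": 1},
  {"dx": 0.6, "dy": 0.05, "dz": 0.07, "rx": 0, "ry": 0, "rz": 0.12, "hand": 1},
  {"dx": 0.78, "dy": 0.07, "dz": 0.07, "rx": 0, "ry": 0, "rz": 0.15, "hand": 1},
  {"dx": 0.78, "dy": 0.07, "dz": 0.07, "rx": 0, "ry": 0, "rz": 0.15, "hand": 1},
])

```text
t: 8.85
eef_pos: [572.4, -38.5, 35.3]
ee_rot: [[-0.978, -0.207, 0.01], [-0.207, 0.978, -0.002], [-0.009, -0.004, -1.0]]
contact_force: [4.2, -1.4, 2.1]
width: 0.5
```

Call:
arm_command([
  {"dx": -0.3, "dy": 0, "dz": 0, "rx": 0, "ry": 0, "rz": 0, "hand": 1},
  {"dx": -0.5, "dy": 0, "dz": -1.0, "rx": 0, "ry": 0, "rz": 0, "hand": 1},
  {"dx": -0.7, "dy": 0, "dz": -2.5, "rx": 0, "ry": 0, "rz": 0, "hand": 1},
  {"dx": -1.2, "dy": 0, "dz": -2.9, "rx": 0, "ry": 0, "rz": 0, "hand": 1},
])

```text
t: 9.25
eef_pos: [607.8, -30.7, 126.8]
ee_rot: [[-0.978, -0.208, 0.013], [-0.208, 0.978, -0.002], [-0.012, -0.005, -1.0]]
contact_force: [0.6, 0.5, 0.8]
width: 0.4
```

Run:
```python
from h import *
s,im=look('t11'); cv2.imwrite('pics/t11c.png',cv2.resize(im[130:310,220:400,::-1],None,fx=3.2,fy=3.2))
c,a=blockpose(im)
q,y=contact(c,a,'B',55,15); print(q); tgt(q[0],q[1],120,y)
```

```text
block c [5.042e+02 3.000e-01] size [ 95.8 141.8] long axis deg -79.04 left to turn cw deg 8.48 maxx 564.7
[423.08470737  40.65405317]
to [ 423.1   40.7  120.  -169. ] d [5.637 3.615 0.129] r [-0.005  0.017  0.019]
```

View pics/t11c.png

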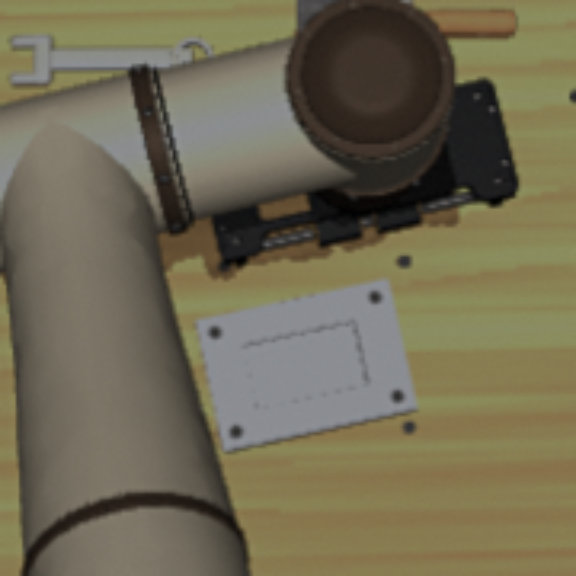

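Call:
arm_command([
  {"dx": 1.4, "dy": 0.9, "dz": 0, "rx": 0, "ry": 0, "rz": 0.02, "hand": 1},
  {"dx": 2.8, "dy": 1.8, "dz": 0, "rx": 0, "ry": 0, "rz": 0.02, "hand": 1},
  {"dx": 4.1, "dy": 2.6, "dz": 0, "rx": 0, "ry": 0, "rz": 0.02, "hand": 1},
  {"dx": 5.1, "dy": 3.3, "dz": 0.1, "rx": 0, "ry": 0.01, "rz": 0.02, "hand": 1},
  {"dx": 5.64, "dy": 3.62, "dz": 0.13, "rx": 0, "ry": 0.017, "rz": 0.02, "hand": 1},
])

```text
t: 9.8
eef_pos: [418.0, 40.2, 118.3]
ee_rot: [[-0.982, -0.19, -0.006], [-0.189, 0.982, -0.007], [0.008, -0.006, -1.0]]
contact_force: [0.4, -0.0, -0.1]
width: 0.0
```

Call:
arm_command([
  {"dx": 0, "dy": 0, "dz": 0, "rx": 0, "ry": 0, "rz": 0, "hand": 1},
])

```text
t: 9.9
eef_pos: [414.5, 39.9, 117.2]
ee_rot: [[-0.981, -0.191, -0.011], [-0.191, 0.982, -0.009], [0.013, -0.006, -1.0]]
contact_force: [0.5, -0.3, 0.5]
width: 0.2
```

Run:
```python
from h import *
s,im=look('t12'); blockpose(im)
tgt(423.1,40.7,34,np.deg2rad(-169))
```

```text
block c [5.045e+02 4.000e-01] size [ 95.3 141.8] long axis deg -79.01 left to turn cw deg 8.51 maxx 564.8
to [ 423.1   40.7   34.  -169. ] d [-2.920e-01 -1.000e-03  2.768e+00] r [-0.007 -0.012 -0.   ]
```

Call:
arm_command([
  {"dx": -0.25, "dy": 0, "dz": 1.0, "rx": -0.007, "ry": -0.012, "rz": 0, "hand": 1},
  {"dx": -0.25, "dy": 0, "dz": 2.0, "rx": -0.007, "ry": -0.012, "rz": 0, "hand": 1},
  {"dx": -0.25, "dy": 0, "dz": 2.75, "rx": -0.007, "ry": -0.012, "rz": 0, "hand": 1},
  {"dx": -0.25, "dy": 0, "dz": 2.75, "rx": -0.007, "ry": -0.012, "rz": 0, "hand": 1},
  {"dx": -0.25, "dy": 0, "dz": 2.75, "rx": -0.007, "ry": -0.012, "rz": 0, "hand": 1},
])

```text
t: 10.45
eef_pos: [422.4, 40.2, 34.2]
ee_rot: [[-0.982, -0.19, -0.002], [-0.19, 0.982, -0.001], [0.002, -0.0, -1.0]]
contact_force: [0.6, -0.1, 0.4]
width: 0.5
```

Run:
```python
from h import *
tgt(423.1,40.7,34,np.deg2rad(-169))
```

```text
to [ 423.1   40.7   34.  -169. ] d [-0.027  0.012  0.007] r [-0.    -0.002 -0.   ]
```

Call:
arm_command([
  {"dx": -0.3, "dy": 0, "dz": 0, "rx": 0, "ry": 0, "rz": 0, "hand": 1},
  {"dx": -0.55, "dy": 0, "dz": 0, "rx": 0, "ry": 0, "rz": 0.02, "hand": 1},
  {"dx": -0.8, "dy": -0.01, "dz": 0, "rx": 0, "ry": 0, "rz": 0.07, "hand": 1},
  {"dx": -1.0, "dy": -0.03, "dz": 0, "rx": 0, "ry": 0, "rz": 0.12, "hand": 1},
  {"dx": -1.15, "dy": -0.05, "dz": 0, "rx": 0, "ry": 0, "rz": 0.15, "hand": 1},
])

```text
t: 10.95
eef_pos: [456.5, 45.5, 34.6]
ee_rot: [[-0.999, -0.039, -0.003], [-0.039, 0.999, -0.0], [0.003, -0.0, -1.0]]
contact_force: [-4.1, 2.1, 2.2]
width: 0.6
```

Call:
arm_command([
  {"dx": 0.3, "dy": 0, "dz": 0, "rx": 0, "ry": 0, "rz": 0, "hand": 1},
  {"dx": 0.6, "dy": 0, "dz": -1.0, "rx": 0, "ry": 0, "rz": 0, "hand": 1},
  {"dx": 1.4, "dy": 0, "dz": -2.0, "rx": 0, "ry": 0, "rz": 0, "hand": 1},
  {"dx": 1.6, "dy": 0, "dz": -2.2, "rx": 0, "ry": 0, "rz": 0, "hand": 1},
])

```text
t: 11.35
eef_pos: [408.7, 43.9, 103.5]
ee_rot: [[-0.999, -0.04, 0.003], [-0.04, 0.999, 0.002], [-0.003, 0.002, -1.0]]
contact_force: [-0.0, 0.5, -1.3]
width: 0.7
```

Run:
```python
from h import *
s,im=look('t13'); cv2.imwrite('pics/t13c.png',cv2.resize(im[130:310,220:400,::-1],None,fx=3.2,fy=3.2))
c,a=blockpose(im); print(s['eef_pos'])
bgr=im[:,:,::-1].copy(); hsv=cv2.cvtColor(bgr,cv2.COLOR_BGR2HSV)
f=((hsv[:,:,0]<14)&(hsv[:,:,1]>110)).astype(np.uint8)*255
k,p,r=rect('top',f,43,(230,140,380,200)); print('fence',r)
```

```text
block c [517.4  -5.7] size [ 95.5 142.1] long axis deg -87.67 left to turn cw deg -0.15 maxx 568.0
[408.69227967  43.92714075 103.53428715]
fence ((674.4771728515625, 24.76740264892578), (41.98493957519531, 276.63812255859375), 2.4131247997283936)
```

View pics/t13c.png

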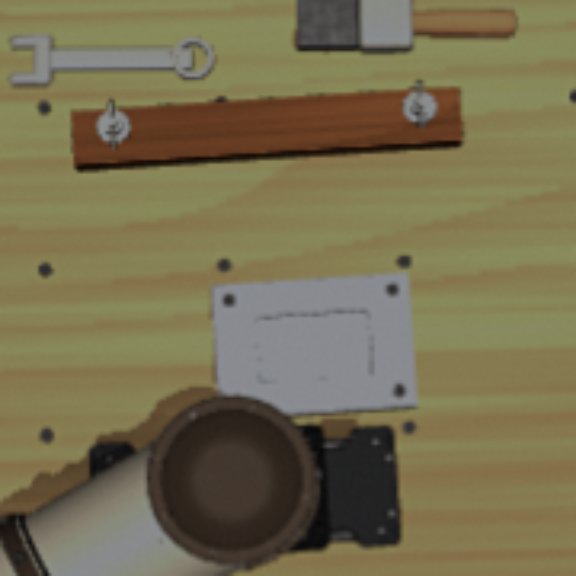

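```bash
cat >> h.py <<'E'
def edges(im):
    bgr=im[:,:,::-1].copy(); hsv=cv2.cvtColor(bgr,cv2.COLOR_BGR2HSV)
    f=((hsv[:,:,0]<14)&(hsv[:,:,1]>110)).astype(np.uint8)*255
    b=((hsv[:,:,1]<60)&(hsv[:,:,2]>100)).astype(np.uint8)*255
    b=cv2.morphologyEx(b,cv2.MORPH_OPEN,np.ones((3,3),np.uint8))
    R=np.array([[np.cos(FY),-np.sin(FY)],[np.sin(FY),np.cos(FY)]])
    for nm,m,roi in(('fence',f,(230,140,380,200)),('block',b,(250,150,390,290))):
        k,p,r=rect('top',m,43,roi); q=(p-FF)@R
        for e,sgn in(('far',1),('near',-1)):
            x=q[:,0]*sgn; lim=np.percentile(q[:,1],[8,92])
            w=(x>np.max(x)-5)&(q[:,1]>lim[0])&(q[:,1]<lim[1])
            if w.sum()<10: continue
            vx,vy,x0,y0=cv2.fitLine(q[w],cv2.DIST_HUBER,0,.01,.01).ravel()
            print(nm,e,'n',w.sum(),'at x',round(float(x0-vx/vy*y0),2),'tilt deg',round(float(np.rad2deg(np.arctan2(-vx*np.sign(vy),abs(vy)))),2))
        print(nm,'y range',q[:,1].min().round(1),q[:,1].max().round(1))
E
python3 - <<'E'
from h import *
for t in('top0','t13'): edges(cv2.imread(f'pics/{t}.png')[:,:,::-1]); print()
E
```

```text
fence far n 108 at x 39.44 tilt deg -0.02
fence near n 110 at x 0.56 tilt deg -0.13
fence y range -138.6 138.6
block y range -92.5 55.5

fence far n 104 at x 39.42 tilt deg -0.05
fence near n 110 at x 0.6 tilt deg -0.18
fence y range -138.0 138.6
block far n 64 at x -91.96 tilt deg 0.15
block near n 44 at x -184.61 tilt deg -0.38
block y range -94.4 47.7
```

```bash
cat >> h.py <<'E'
def ft(u,v,z,yaw=np.deg2rad(2.48-180)):
    R=np.array([[np.cos(FY),-np.sin(FY)],[np.sin(FY),np.cos(FY)]])
    p=FF+R@np.array([u,v]); tgt(p[0],p[1],z,yaw)
    s=sensors.state(); print('now fence frame',np.round((np.array(s['eef_pos'])[:2]-FF)@R,1),s['eef_pos'][2],s['contact_force'],s['width'])
E
python3 - <<'E'
from h import *
ft(-218,-23.4,90)
E
```

```text
to [ 437.9   -9.2   90.  -177.5] d [-0.911 -1.808  0.44 ] r [ 0.002  0.002 -0.003]
now fence frame [-245.2   30.9] 103.25104220377295 [-0.2148028  -0.11809131  0.61072955] 0.6923113962260602
```

Call:
arm_command([
  {"dx": -0.3, "dy": -0.7, "dz": 0, "rx": 0, "ry": 0, "rz": 0, "hand": -1},
  {"dx": -0.6, "dy": -1.3, "dz": 0, "rx": 0, "ry": 0, "rz": 0, "hand": -1},
  {"dx": -0.9, "dy": -1.8, "dz": 0, "rx": 0, "ry": 0, "rz": 0, "hand": -1},
  {"dx": -0.91, "dy": -1.81, "dz": 0.2, "rx": 0, "ry": 0, "rz": 0, "hand": -1},
  {"dx": -0.91, "dy": -1.81, "dz": 0.4, "rx": 0, "ry": 0, "rz": 0, "hand": -1},
])

```text
t: 11.9
eef_pos: [437.8, -9.5, 90.2]
ee_rot: [[-0.999, -0.039, 0.002], [-0.039, 0.999, 0.002], [-0.002, 0.002, -1.0]]
contact_force: [-0.4, 0.7, -0.1]
width: 32.5
```

Call:
arm_command([
  {"dx": 0, "dy": 0, "dz": 0, "rx": 0, "ry": 0, "rz": 0, "hand": -1},
  {"dx": 0, "dy": 0, "dz": 0, "rx": 0, "ry": 0, "rz": 0, "hand": -1},
  {"dx": 0, "dy": 0, "dz": 0, "rx": 0, "ry": 0, "rz": 0, "hand": -1},
  {"dx": 0, "dy": 0, "dz": 0, "rx": 0, "ry": 0, "rz": 0, "hand": -1},
  {"dx": 0, "dy": 0, "dz": 0, "rx": 0, "ry": 0, "rz": 0, "hand": -1},
])

```text
t: 12.4
eef_pos: [437.9, -9.2, 90.4]
ee_rot: [[-0.999, -0.039, 0.002], [-0.039, 0.999, 0.003], [-0.003, 0.002, -1.0]]
contact_force: [0.8, -0.4, -0.3]
width: 72.7
```

Run:
```python
from h import *
ft(-218,-23.4,34)
```

```text
to [ 437.9   -9.2   34.  -177.5] d [ 0.005 -0.005  1.881] r [ 0.002  0.003 -0.004]
now fence frame [-218.   -23.4] 90.43040234967484 [ 0.84538642 -0.35054156 -0.30819183] 72.73923655711867
```

Call:
arm_command([
  {"dx": 0, "dy": 0, "dz": 0.6, "rx": 0.002, "ry": 0.003, "rz": -0.004, "hand": -1},
  {"dx": 0, "dy": 0, "dz": 1.2, "rx": 0.002, "ry": 0.003, "rz": -0.004, "hand": -1},
  {"dx": 0, "dy": 0, "dz": 1.87, "rx": 0.002, "ry": 0.003, "rz": -0.004, "hand": -1},
  {"dx": 0, "dy": 0, "dz": 1.87, "rx": 0.002, "ry": 0.003, "rz": -0.004, "hand": -1},
  {"dx": 0, "dy": 0, "dz": 1.87, "rx": 0.002, "ry": 0.003, "rz": -0.004, "hand": -1},
])

```text
t: 12.9
eef_pos: [438.2, -9.0, 34.5]
ee_rot: [[-0.999, -0.044, -0.001], [-0.044, 0.999, 0.0], [0.001, 0.0, -1.0]]
contact_force: [-0.1, 0.2, 0.3]
width: 86.7
```

Run:
```python
from h import *
s,im=look('t14'); cv2.imwrite('pics/t14c.png',cv2.resize(im[130:310,220:400,::-1],None,fx=3.2,fy=3.2))
ft(-104.5,-23.4,34)
```

```text
to [ 551.3   -4.3   34.  -177.5] d [-3.758 -0.011  0.036] r [0.001 0.001 0.   ]
now fence frame [-217.2  -23.1] 35.00501801600566 [-0.57925145 -0.83848055  0.25165948] 86.93460347799854
```

View pics/t14c.png

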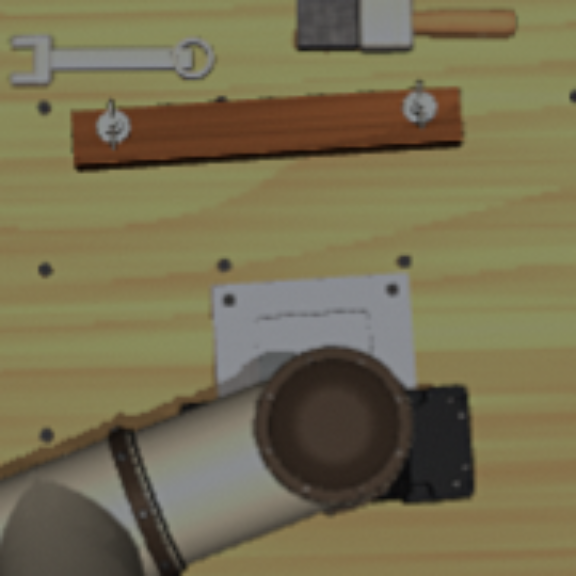

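Call:
arm_command([
  {"dx": -0.3, "dy": 0, "dz": 0, "rx": 0, "ry": 0, "rz": 0, "hand": -1},
  {"dx": -0.55, "dy": 0, "dz": 0, "rx": 0, "ry": 0, "rz": 0, "hand": -1},
  {"dx": -0.8, "dy": 0, "dz": 0, "rx": 0, "ry": 0, "rz": 0, "hand": -1},
  {"dx": -1.05, "dy": 0, "dz": 0, "rx": 0, "ry": 0, "rz": 0, "hand": -1},
  {"dx": -1.3, "dy": 0, "dz": 0, "rx": 0, "ry": 0, "rz": 0, "hand": -1},
])

```text
t: 13.45
eef_pos: [473.5, -8.5, 34.5]
ee_rot: [[-0.999, -0.042, -0.01], [-0.042, 0.999, -0.002], [0.01, -0.001, -1.0]]
contact_force: [-8.9, -1.4, 7.7]
width: 86.6
```

Call:
arm_command([
  {"dx": -0.25, "dy": 0, "dz": 0.02, "rx": 0, "ry": 0, "rz": 0, "hand": -1},
  {"dx": -0.5, "dy": 0, "dz": 0.02, "rx": 0, "ry": 0, "rz": 0, "hand": -1},
  {"dx": -0.75, "dy": 0, "dz": 0.02, "rx": 0, "ry": 0, "rz": 0, "hand": -1},
  {"dx": -1.0, "dy": 0, "dz": 0.02, "rx": 0, "ry": 0, "rz": 0, "hand": -1},
  {"dx": -1.2, "dy": 0, "dz": 0.02, "rx": 0, "ry": 0, "rz": 0, "hand": -1},
])

```text
t: 13.95
eef_pos: [505.6, -8.3, 33.1]
ee_rot: [[-0.999, -0.041, -0.02], [-0.041, 0.999, -0.004], [0.02, -0.003, -1.0]]
contact_force: [-9.3, -0.8, 6.6]
width: 87.0
```

Run:
```python
from h import *
s,im=look('t15'); cv2.imwrite('pics/t15c.png',cv2.resize(im[130:310,220:400,::-1],None,fx=3.2,fy=3.2))
ft(-104.5,-23.4,34);edges(im)
```

```text
to [ 551.3   -4.3   34.  -177.5] d [-1.472  0.065 -0.052] r [-0.003 -0.017 -0.002]
now fence frame [-148.7  -25.3] 33.191191881488244 [-3.37152129 -1.62375618  0.31482946] 87.22088435055952
fence far n 103 at x 39.38 tilt deg -0.06
fence near n 111 at x 0.6 tilt deg -0.07
fence y range -138.0 138.6
block far n 10 at x -73.02 tilt deg 11.14
block near n 11 at x -165.31 tilt deg 8.85
block y range -7.0 101.2
```

View pics/t15c.png

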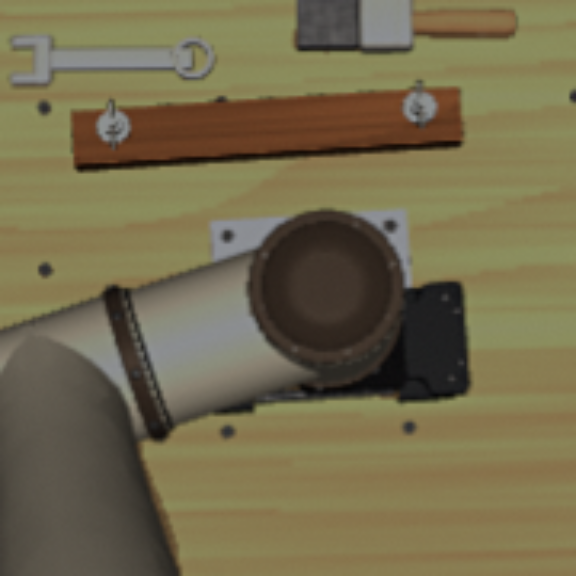

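Call:
arm_command([
  {"dx": -0.22, "dy": 0, "dz": -0.03, "rx": 0, "ry": -0.015, "rz": 0, "hand": -1},
  {"dx": -0.44, "dy": 0, "dz": -0.03, "rx": 0, "ry": -0.015, "rz": 0, "hand": -1},
  {"dx": -0.66, "dy": 0, "dz": -0.03, "rx": 0, "ry": -0.015, "rz": 0, "hand": -1},
  {"dx": -0.85, "dy": 0, "dz": -0.03, "rx": 0, "ry": -0.015, "rz": 0, "hand": -1},
  {"dx": -1.0, "dy": 0, "dz": -0.03, "rx": 0, "ry": -0.015, "rz": 0, "hand": -1},
])

```text
t: 14.5
eef_pos: [534.3, -7.8, 33.1]
ee_rot: [[-0.999, -0.04, -0.01], [-0.04, 0.999, -0.005], [0.01, -0.004, -1.0]]
contact_force: [-8.9, -0.5, 6.6]
width: 86.8
```

Run:
```python
from h import *
s,im=look('t16'); cv2.imwrite('pics/t16c.png',cv2.resize(im[130:230,220:400,::-1],None,fx=4.4,fy=4.4))
ft(-104.5,-23.4,34)
```

```text
to [ 551.3   -4.3   34.  -177.5] d [-0.532  0.09  -0.033] r [-0.004 -0.008 -0.003]
now fence frame [-120.5  -26.1] 33.15448557970892 [-3.43850971 -0.63089052 -0.14833213] 87.24855334240377
```

View pics/t16c.png

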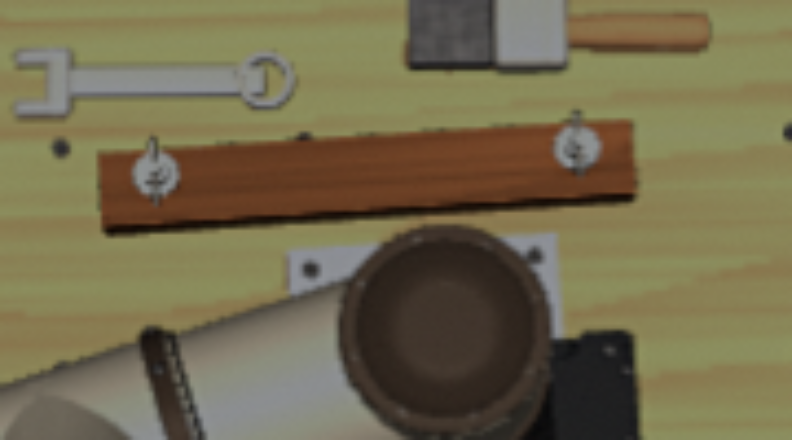

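Call:
arm_command([
  {"dx": -0.12, "dy": 0, "dz": -0.03, "rx": 0, "ry": -0.008, "rz": -0.003, "hand": -1},
  {"dx": -0.24, "dy": 0, "dz": -0.03, "rx": 0, "ry": -0.008, "rz": -0.003, "hand": -1},
  {"dx": -0.34, "dy": 0, "dz": -0.03, "rx": 0, "ry": -0.008, "rz": -0.003, "hand": -1},
  {"dx": -0.43, "dy": 0, "dz": -0.03, "rx": 0, "ry": -0.008, "rz": -0.003, "hand": -1},
  {"dx": -0.5, "dy": 0, "dz": -0.03, "rx": 0, "ry": -0.008, "rz": -0.003, "hand": -1},
])

```text
t: 15.05
eef_pos: [550.7, -7.0, 33.7]
ee_rot: [[-0.999, -0.043, -0.001], [-0.043, 0.999, -0.004], [0.001, -0.004, -1.0]]
contact_force: [-2.7, -0.3, -2.7]
width: 86.7
```

Run:
```python
from h import *
s,im=look('t17'); cv2.imwrite('pics/t17c.png',cv2.resize(im[130:230,220:400,::-1],None,fx=4.4,fy=4.4))
ft(-104.5,-23.4,34)
```

```text
to [ 551.3   -4.3   34.  -177.5] d [-0.011  0.089 -0.007] r [-0.004 -0.    -0.   ]
now fence frame [-104.8  -26.1] 33.81354986381462 [-3.14038975e+00 -2.35528907e-04 -1.97739753e+00] 87.39064368726936
```

View pics/t17c.png

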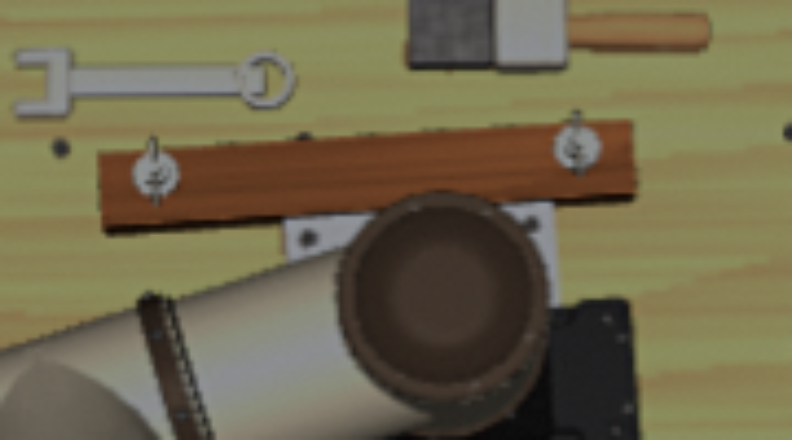

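Call:
arm_command([
  {"dx": -0.05, "dy": 0, "dz": 0, "rx": 0, "ry": 0, "rz": 0, "hand": -1},
  {"dx": -0.1, "dy": 0, "dz": 0, "rx": 0, "ry": 0, "rz": 0, "hand": -1},
])

```text
t: 15.3
eef_pos: [552.6, -7.0, 33.8]
ee_rot: [[-0.999, -0.043, -0.004], [-0.043, 0.999, -0.004], [0.004, -0.004, -1.0]]
contact_force: [-9.8, 2.6, 4.3]
width: 86.9
```

Call:
arm_command([
  {"dx": -0.05, "dy": 0, "dz": 0, "rx": 0, "ry": 0, "rz": 0, "hand": -1},
  {"dx": -0.1, "dy": 0, "dz": 0, "rx": 0, "ry": 0, "rz": 0, "hand": -1},
])

```text
t: 15.5
eef_pos: [552.6, -7.0, 33.8]
ee_rot: [[-0.999, -0.042, -0.01], [-0.042, 0.999, -0.005], [0.011, -0.005, -1.0]]
contact_force: [-11.6, 3.0, 7.6]
width: 87.4
```

Call:
arm_command([
  {"dx": -0.1, "dy": 0, "dz": 0, "rx": 0, "ry": -0.01, "rz": 0, "hand": -1},
  {"dx": -0.2, "dy": 0, "dz": 0, "rx": 0, "ry": -0.01, "rz": 0, "hand": -1},
])

```text
t: 15.7
eef_pos: [552.7, -7.2, 33.7]
ee_rot: [[-0.999, -0.042, -0.013], [-0.042, 0.999, -0.006], [0.013, -0.006, -1.0]]
contact_force: [-19.4, 4.9, 13.8]
width: 87.1
```

Call:
arm_command([
  {"dx": -0.2, "dy": 0, "dz": 0, "rx": 0, "ry": -0.01, "rz": 0, "hand": -1},
  {"dx": -0.3, "dy": 0, "dz": 0, "rx": 0, "ry": -0.01, "rz": 0, "hand": -1},
])

```text
t: 15.9
eef_pos: [552.7, -7.5, 33.3]
ee_rot: [[-0.999, -0.041, -0.022], [-0.041, 0.999, -0.008], [0.023, -0.007, -1.0]]
contact_force: [-26.2, 5.5, 18.1]
width: 87.1
```

Call:
arm_command([
  {"dx": 0.15, "dy": 0, "dz": 0, "rx": 0, "ry": -0.02, "rz": 0, "hand": -1},
  {"dx": 0.5, "dy": 0, "dz": 0, "rx": 0, "ry": -0.02, "rz": 0, "hand": -1},
  {"dx": 1.0, "dy": 0, "dz": -0.3, "rx": 0, "ry": -0.02, "rz": 0, "hand": -1},
  {"dx": 2.2, "dy": 0, "dz": -1.5, "rx": 0, "ry": -0.02, "rz": 0, "hand": -1},
  {"dx": 3.5, "dy": 0, "dz": -3.0, "rx": 0, "ry": -0.02, "rz": 0, "hand": -1},
])

```text
t: 16.4
eef_pos: [456.7, -10.8, 118.2]
ee_rot: [[-0.999, -0.042, -0.001], [-0.042, 0.999, -0.008], [0.002, -0.008, -1.0]]
contact_force: [1.4, -0.8, 1.7]
width: 86.9
```

Call:
arm_command([
  {"dx": 1.0, "dy": 1.5, "dz": -0.5, "rx": 0, "ry": 0, "rz": 0, "hand": -1},
  {"dx": 1.0, "dy": 3.0, "dz": -1, "rx": 0, "ry": 0, "rz": 0, "hand": -1},
  {"dx": 1.0, "dy": 4.5, "dz": -1, "rx": 0, "ry": 0, "rz": 0, "hand": -1},
  {"dx": 1.0, "dy": 5.5, "dz": -1, "rx": 0, "ry": 0, "rz": 0, "hand": -1},
  {"dx": 1.0, "dy": 5.5, "dz": -1, "rx": 0, "ry": 0, "rz": 0, "hand": -1},
])

```text
t: 16.9
eef_pos: [421.9, 157.5, 148.6]
ee_rot: [[-0.999, -0.047, 0.005], [-0.047, 0.999, -0.004], [-0.005, -0.004, -1.0]]
contact_force: [-0.4, 0.2, 0.2]
width: 86.8
```

Run:
```python
from h import *
s,im=look('t18'); cv2.imwrite('pics/t18c.png',cv2.resize(im[120:270,180:440,::-1],None,fx=3,fy=3))
sc=get_image('scene'); cv2.imwrite('pics/s18.png',cv2.resize(sc[200:350,180:440,::-1],None,fx=3,fy=3))
edges(im);blockpose(im)
```

```text
fence far n 106 at x 39.42 tilt deg -0.06
fence near n 84 at x 2.36 tilt deg 0.77
fence y range -138.0 138.6
block far n 61 at x 0.42 tilt deg 0.02
block near n 64 at x -91.98 tilt deg 0.02
block y range -96.3 45.1
block c [608.1  -4. ] size [ 91.  141.4] long axis deg -87.82 left to turn cw deg -0.3 maxx 656.3
```

View pics/t18c.png

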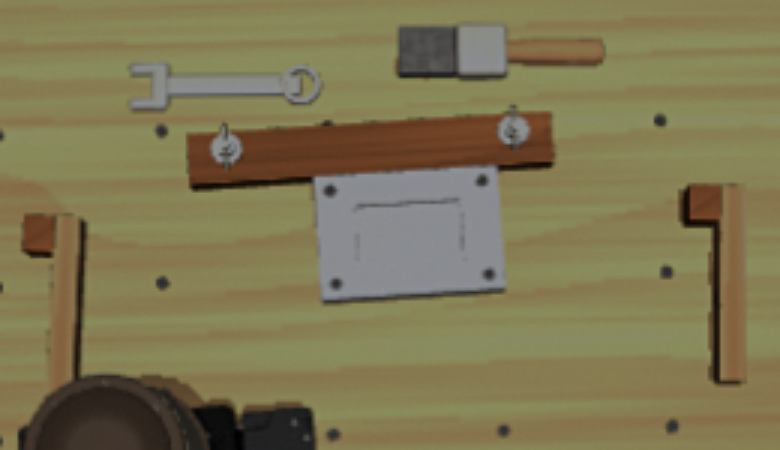

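View pics/s18.png

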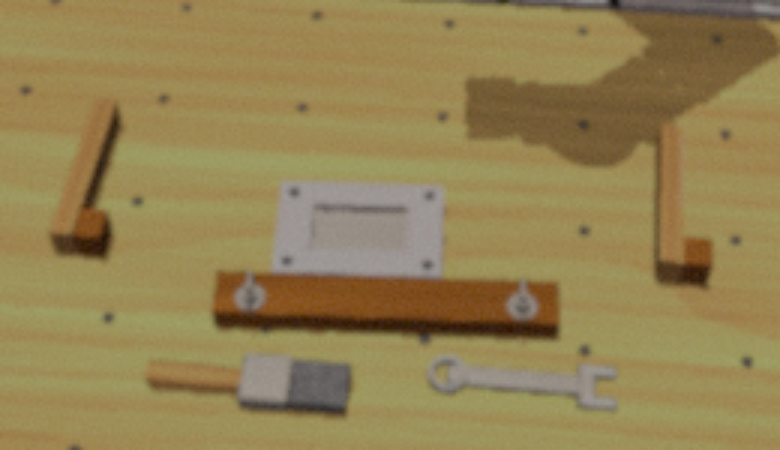

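Call:
arm_command([
  {"dx": 0, "dy": 0, "dz": 0, "rx": 0, "ry": 0, "rz": 0, "hand": -1},
  {"dx": 0, "dy": 0, "dz": 0, "rx": 0, "ry": 0, "rz": 0, "hand": -1},
  {"dx": 0, "dy": 0, "dz": 0, "rx": 0, "ry": 0, "rz": 0, "hand": -1},
])

```text
t: 17.3
eef_pos: [420.8, 153.5, 147.7]
ee_rot: [[-0.999, -0.042, 0.001], [-0.042, 0.999, -0.006], [-0.001, -0.006, -1.0]]
contact_force: [0.2, 0.4, 0.9]
width: 86.8
```

```bash
python3 -c "
from cell import ticket,sensors
print(sensors.state()['t'],sensors.state()['contact_force']);print(ticket.sign_off())"
```

```text
17.3 [0.208916   0.42098586 0.89287979]
the job is handed in; nothing more can be done
None
```

The block now lies with a long side flat against the fence. I handed the job in at 17.3 s with the arm clear and touching nothing.

**Turning:** I walked it round about 61° with four pushes at opposite corners. Measured between pushes, its middle stayed within about 21 mm of where it began. It ended about 5 mm off, with the long side within roughly 0.3° of square to the fence.

**Pushing up:** I then pushed it squarely with both open fingertips until it stopped. At a reading of up to about 26 N along the push (about 32 N in all) it did not move further, and I backed off.

**Last checks:**
- The block's far edge is within 0.5 mm of the fence face and tilted 0.02° to it. The top and scene pictures show no visible gap.
- The block spans −96 to +45 mm along the fence's ±140 mm, so nothing overhangs.
- By eye in the final pictures the clamps, spanner and brush had not moved; I did not measure them.

**Checks that failed or disagreed:**
- The edge fit was useless while the arm hid the block (t15), so I judged squareness there by eye from the visible corners.
- In the last picture the fence's near-edge fit (0.8°) was spoiled by the block lying against it.
- The rectangle fit then read the block's width as 91 mm and its angle as 0.3° off, against 0.02° from the edge fit.

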